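# Hang the rinsing basket to drain and hold the drip tray aside

### The arm

A 7-joint arm with a two-finger parallel gripper is mounted at the origin on a cart in front of the work surface, level with it; the furniture and walls round the work are solid. World frame = base frame: x ahead of the robot, y to its left, z up, the work surface at z = 0. Lengths are in m, angles in rad, forces in N, time in s.
With the tool pointing down it reaches from about 0.425 to 0.925 m from the base axis. Payload 6.8 kg.
Tool frame: the origin (TCP) lies between the finger pads; the fingertips stand r.tip_reach ahead of it and the grasp point (between the pads) lies 11 mm behind it (r.tip_reach is the distance from the TCP to the fingertips, in m); z points along the fingers, y is the direction in which the jaws open and shut (so a half turn about z gives the same grasp; the last joint's range is limited). The gripper opens to 85 mm and grips with 20 to 120 N. Pads are 22 mm wide; open, the fingers measure 114 mm over their backs; the gripper's body (76 mm by 85 mm) begins 54 mm behind the grasp point. The pads swing forward as they close: fully open they stand 13 mm farther back than shut.
Start: joints at [1.133, 0.477, 0.022, 1.555, -0.011, 1.109, -0.083], TCP at [0.219, -0.639, 0.239] pointing down, gripper open.
Joint ranges: [-2.96, 2.96], [-0.34, 2.1], [-1.41, 1.46], [0.24, 2.44], [-1.37, 4.51], [0.17, 1.92], [-2.96, 2.96]. Speed limits (rad/s): [2.39, 2.39, 3.14, 3.14, 3.14, 3.14, 3.14].

### API

Orientations are given as a rotation vector (axis times angle).
In Python, from bench import r, eyes, spotter gives the robot as it stands.
- The arm moves only by the tool carry_out, never from a script. Its argument "series" is text: rows parted by semicolons, each of 5 numbers parted by spaces: the shift along the tool's x, y, z in cm, then the turn about the tool's z in rad, then the opening, from 0 (shut) to 1 (fully open). In form: x y z yaw gripper; .... A call has 1 to 8 rows; each row shifts and turns the commanded pose from where the row before left it, along the tool's axes as they then stand; what a row does not reach is not made up. A row lasts 1/8 s, in which the tool goes at most 62.5 mm and 10.7 degrees, less where a joint would pass 70% of its speed; a pose out of reach is approached as far as the arm can. A call with a gripper value outside its range is refused whole. The fingers move at their own pace and stop on an object; "grip_force" is the grip in N (left out, the last holds). Time passes only in rows, so rows that do not move let the fingers close. It gives the time, the measured TCP pose, the force and the opening at its end, in the units of the state.
- r.get_obs(): the state, without advancing time (a new reading comes with each control period).
- eyes.grab_frame(name): name is "scene" or "top"; returns a dict with "color" (480x640x3 uint8, blue, green, red), "intrinsics" (3x3 intrinsics, pixels), "R" (3x3) and "t" (3): a world point X has camera coordinates R X + t. Camera axes: x right, y down, z forward; pixel columns grow to the right and rows downward; lengths in m; the calibration is good to about 2 mm. A picture is of the moment at which its call begins. There is no depth.
- r.hand_in(): hands the job in, once; it reports no verdict.
Trained networks look in a picture, given as the dict that the camera call returned (one of the last four; its "shot" number tells which), for a name from the list of things; names that differ only in an ending like _2 or _b are one class to them, and where a whole thing is asked for, a point or a joint stands for the part that bears it (a point fixed in the world has none). Each returns a list of dicts, best first, with "confidence" (0 to 1); they miss things now and then, are a little off and sometimes report something else, mostly with a low value. They report only what shows in the picture. A call takes as long as a camera call. They do not tell look-alikes from the thing itself.
- spotter.search_frame(picture, query): "uv" ([column, row] in pixels, amid what is visible of it).
- spotter.trace(picture, query): "pixels" (480x640 bool, what is visible of it) and "uv" ([column, row] in pixels, amid what is visible of it).
- spotter.mark_of(picture, query): "uv" ([column, row] in pixels: a listed point, or the origin of a listed thing).
The state is a dict: "clock": time; "joints": joint angles; "qvel": joint speeds; "tau": joint torques, N m; "tcp_pos": TCP position; "orientation": TCP orientation; "contact_force": force on the tool from outside, world axes, zero at the start; "moment": the same for the moment, N m; "grip_width": finger opening in m.
Only numpy, scipy, OpenCV 4.12 (cv2) and the standard library are available. Lean on these libraries where they do the work, as an engineer would, in place of code of your own. Each camera call takes 0.05 s, during which the arm holds its last target.

### The job

Hang the small wire basket with the two rinsed stoppers by its bail handle on the hook of the draining stand, in the dip of the hook wire, and let go of it. Then swing the drip tray out from under it by pushing the orange pin forward (away from you) against its spring as far as the arm goes, and finish while still holding it there, so that the basket can drip into the green dish. Keep both stoppers in the basket, never tip it over, and leave the reagent bottles and the marker where they are.

Things in the scene. Friction and masses are not known exactly. Their poses are not given: they have to be found in the camera images.
- basket_tab (a point): grip point of the loose wire basket, in its blue upright grip tab on the middle of the bail: tab 12 mm thick (basket y), 28 wide (x), 56 tall; the point is 14 mm below the tab's top, 42 mm above the bail bar's axis, 147 mm above the basket's underside. Axes are the basket's, z up
- bail_bar (a point): middle of the axis of the basket's horizontal bail bar (6 mm rod along basket x, straight for 26 mm either side), 105 mm above the basket's underside; the free opening beneath it is 57 mm high down to the basket's rim
- stopper_black_mid (a point): centre of the loose black rubber stopper, 35 mm diameter, 30 mm tall, in the +x half of the basket
- stopper_red_mid (a point): centre of the loose red rubber stopper, 28 mm diameter, 28 mm tall, in the -x half of the basket
- drain_stand: fixed white stand, base 96 x 168 x 8 mm, origin on the worktop below the hook's seat. A post at stand y = +90 mm carries a 6 mm wire hook running along stand -y to a free upturned end at y = -26 mm, its top 211 mm up; only the orange pin (225 mm) is higher than 213 mm. Loose green dish below the hook. The hung basket's x lies along stand x, its underside 95 mm up
- hook_seat (a point): where the axis of the bail bar lies when the basket hangs in the dip of the hook wire, 200 mm above the worktop (dip 6 mm deep between shoulders at stand y = -14 and +14 mm). Axes are the stand's: y runs along the hook from its free end to the post, z up
- pivot (a point): point on the vertical pivot axis of the swing arm, which is the post's axis, at stand x = 0, y = +90 mm, 200 mm above the worktop. Axes are the stand's. The arm is a sleeve round the post, with a coil spring over the blue pivot body beneath
- swing_arm (a joint): angle of the sprung swing arm about the post (rad, growing clockwise from above): 0 at rest, white drip tray (72 mm wide, 60 to 69 mm up) under the hook; 1.2 at its stop, tray swung out towards the robot. The spring returns it to 0 from anywhere: 0.2 N m at 0, 0.5 N m at 1.2, i.e. 2 to 6 N at the pin
- pin_grip (a point): grip point, on the axis, 205 mm above the worktop, of the upright round orange pin (16 mm diameter, 156 to 225 mm up) on the upper bar of the swing arm, 80 mm from the pivot axis. At joint 0 it lies from the pivot along stand +y; it moves towards stand +x (away from the robot) as the joint grows
- reagent_1_mid (a point): centre of a loose brown reagent bottle, 52 mm diameter, 97 mm tall; bystander
- reagent_2_mid (a point): centre of a loose clear reagent bottle, 46 mm diameter, 89 mm tall; bystander
- reagent_3_mid (a point): centre of a loose brown reagent bottle, 56 mm diameter, 109 mm tall; bystander
- marker_mid (a point): centre of a loose marker pen 139 mm long, 16 mm thick, lying flat; bystander
- basket: the wire basket, 86 (x) x 56 (y) x 45 mm, about 0.2 kg with the stoppers; origin at the centre of its underside. Its bail, a 6 mm steel rod, stands rigidly up in the basket's x-z plane. Its two y directions are equivalent
There are look-alikes about, which are no part of the job. What is shaped like the basket but yellow is not meant.

How it is judged:
By the outcome, as a careful person would: the job done as asked, in the order asked, and still so for the second after the job is handed in, while the arm keeps its last pose, push and grip.
It also fails if it takes over 58 s, if anything falls off the work surface, if the arm or the gripper's body presses on something with over 40 N, if the wrist force passes 120 N, or if a joint passes its speed limit or range.

## Working session

There is one attempt and no reset: what is moved stays moved. The work goes in short steps, Python scripts to look and compute and a tool call to move; the robot and the scene stay as the last step left them, time stands still between calls to the robot, and variables do not carry over. Pictures are saved under pics/ and viewed, and the job is handed in when it is done.

Besides the shell and the picture viewer there is one more tool, called after "Emit:" as name(argument=value, ...) on one line, values as JSON. carry_out: Moves the arm, as the interface text tells. Its arguments: {"type":"object","properties":{"series":{"type":"string"},"grip_force":{"type":"number"}},"required":["series"]}

```bash
ls; mkdir -p pics; python3 - <<'E'
from bench import r, eyes, spotter
import cv2
print(r.get_obs(), r.tip_reach)
for n in ["scene","top"]:
    f=eyes.grab_frame(n); cv2.imwrite(f"pics/{n}0.png",f["color"]); print(n,f["intrinsics"],f["R"],f["t"],f["shot"])
    for q in ["basket_tab","bail_bar","hook_seat","pivot","pin_grip","drain_stand","basket","stopper_black_mid","stopper_red_mid","reagent_1_mid","marker_mid"]:
        print(q,[(d["uv"],round(d["confidence"],2)) for d in spotter.mark_of(f,q)][:4])
E
```

```text
pics
{'clock': 0.0, 'joints': array([ 1.1329312 ,  0.47778693,  0.02229209,  1.55648172, -0.01150276,
        1.10930581, -0.08308215]), 'qvel': array([ 0.00013418, -0.00124886,  0.00014065,  0.00017269,  0.00013021,
       -0.00081531,  0.00015267]), 'tau': array([-9.42282968e-04, -5.96451795e+01,  1.60725430e+00, -2.81193370e+01,
        1.22981763e-02,  9.34686977e-03,  2.76039458e-05]), 'tcp_pos': array([ 0.21839963, -0.63806036,  0.23832084]), 'orientation': array([-3.09718173e+00, -5.15477586e-01,  6.53128592e-04]), 'contact_force': array([0.13165131, 0.24996745, 0.66763738]), 'moment': array([-0.04902617, -0.06355554, -0.01486619]), 'grip_width': 0.08556355000783969} 0.008
scene [[532.79183337   0.         318.80543751]
 [  0.         532.79183337 241.14629544]
 [  0.           0.           1.        ]] [[-0.73819252 -0.67448879  0.01169083]
 [-0.53361891  0.5732401  -0.62180917]
 [ 0.41270166 -0.46525333 -0.78308153]] [0.36292358 0.24322826 1.31130364] 1
basket_tab [([413.0, 181.4], 0.77), ([443.6, 160.6], 0.63), ([292.7, 290.0], 0.46), ([206.1, 394.1], 0.41)]
bail_bar [([437
[... 496 characters left out ...]
38009493]
 [  0.           0.           1.        ]] [[ 0.00262773 -0.99984205  0.01757741]
 [-0.99702619 -0.00397332 -0.07696091]
 [ 0.0770186  -0.01732291 -0.99687916]] [0.06935138 0.41827636 1.2639468 ] 2
basket_tab [([476.4, 261.0], 0.75), ([209.5, 247.4], 0.36)]
bail_bar [([469.7, 263.7], 0.96), ([427.4, 259.7], 0.81)]
hook_seat [([163.2, 257.7], 0.69), ([277.6, 236.1], 0.64)]
pivot [([243.3, 238.6], 0.75)]
pin_grip [([209.5, 243.8], 0.83)]
drain_stand [([283.3, 241.8], 0.59)]
basket [([413.5, 263.2], 0.97), ([458.9, 263.9], 0.67)]
stopper_black_mid [([416.4, 255.8], 0.69)]
stopper_red_mid [([417.4, 265.9], 0.56)]
reagent_1_mid [([165.1, 207.9], 0.9)]
marker_mid [([163.9, 254.5], 0.64)]
```

View pics/scene0.png

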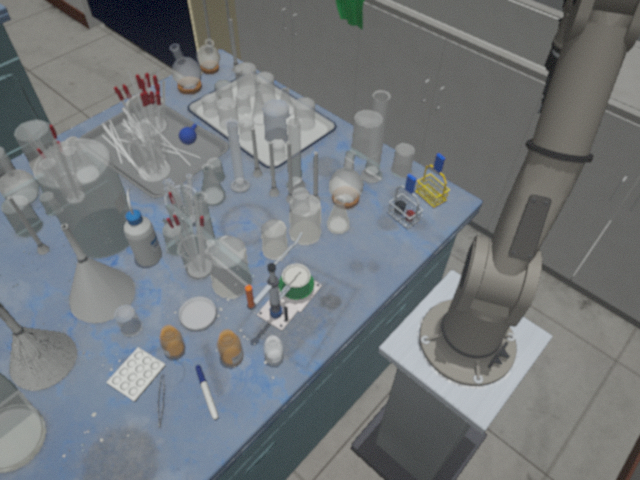

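View pics/top0.png

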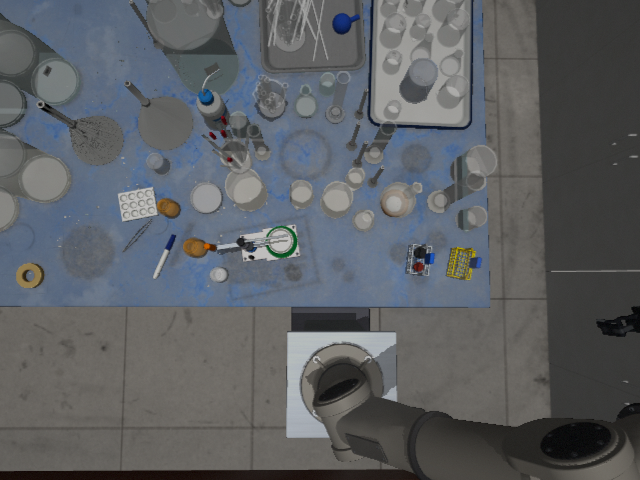

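```bash
python3 - <<'E'
import cv2
s=cv2.imread("pics/scene0.png");t=cv2.imread("pics/top0.png")
a=cv2.resize(s[130:250,340:500],None,fx=5,fy=5,interpolation=cv2.INTER_CUBIC);cv2.imwrite("pics/c1.png",a)
a=cv2.resize(s[220:380,210:370],None,fx=3.7,fy=3.7,interpolation=cv2.INTER_CUBIC);cv2.imwrite("pics/c2.png",a)
a=cv2.resize(t[220:300,380:500],None,fx=6,fy=6,interpolation=cv2.INTER_CUBIC);cv2.imwrite("pics/c3.png",a)
a=cv2.resize(t[200:300,170:320],None,fx=5,fy=5,interpolation=cv2.INTER_CUBIC);cv2.imwrite("pics/c4.png",a)
E
```

```text
(no output)
```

View pics/c1.png

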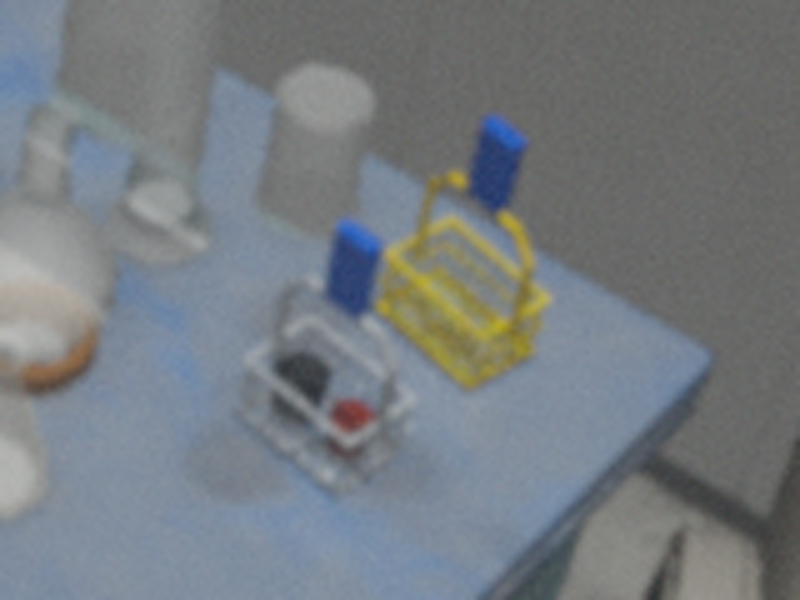

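View pics/c2.png

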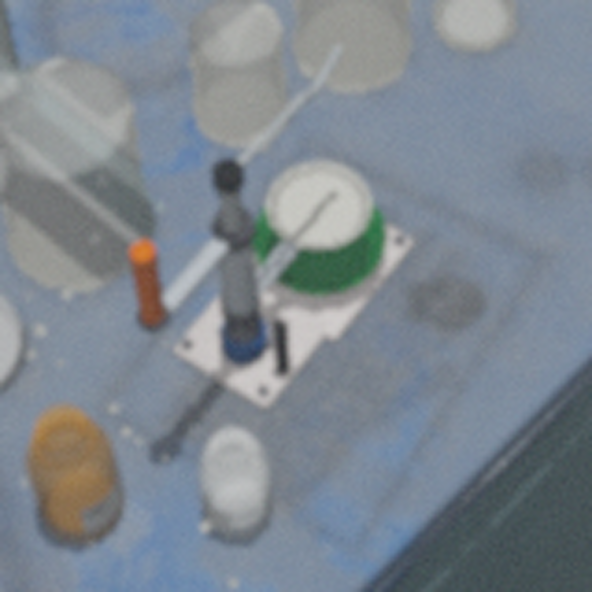

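View pics/c3.png

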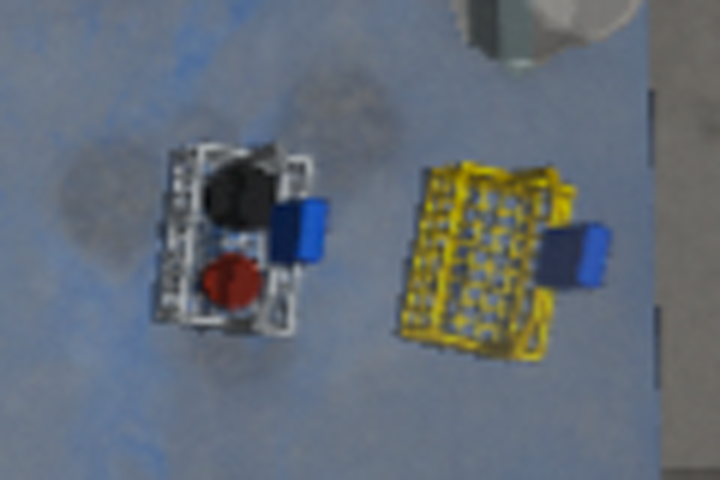

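View pics/c4.png

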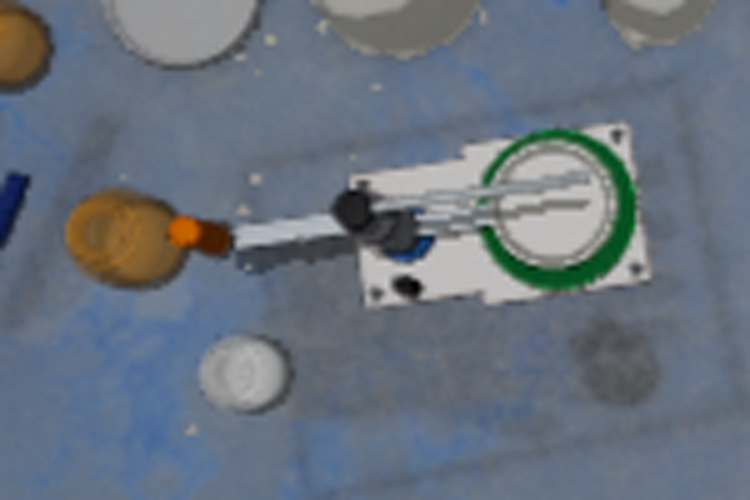

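```bash
cat > h.py <<'E'
import numpy as np
from scipy.optimize import least_squares
CAM={"scene":(np.array([[532.79183337,0,318.80543751],[0,532.79183337,241.14629544],[0,0,1]]),np.array([[-0.73819252,-0.67448879,0.01169083],[-0.53361891,0.5732401,-0.62180917],[0.41270166,-0.46525333,-0.78308153]]),np.array([0.36292358,0.24322826,1.31130364])),
"top":(np.array([[437.96590063,0,317.73109699],[0,437.96590063,238.38009493],[0,0,1]]),np.array([[0.00262773,-0.99984205,0.01757741],[-0.99702619,-0.00397332,-0.07696091],[0.0770186,-0.01732291,-0.99687916]]),np.array([0.06935138,0.41827636,1.2639468]))}
def proj(c,X):
    K,R,t=CAM[c];p=(R@np.asarray(X)+t);p=K@p;return p[:2]/p[2]
def onz(c,uv,z):
    K,R,t=CAM[c];d=R.T@np.linalg.inv(K)@np.array([uv[0],uv[1],1.]);o=-R.T@t;return o+d*(z-o[2])/d[2]
def fit(obs,x0,loss="soft_l1"):
    # obs: (cam, local xyz, uv, w)
    def T(p,l): c,s=np.cos(p[2]),np.sin(p[2]);return [p[0]+c*l[0]-s*l[1],p[1]+s*l[0]+c*l[1],l[2]+(p[3] if len(p)>3 else 0)]
    f=lambda p:np.concatenate([(proj(c,T(p,l))-uv)*w for c,l,uv,w in obs])
    s=least_squares(f,x0,loss=loss);return s.x,np.round(f(s.x).reshape(-1,2),1)
E
python3 - <<'E'
from h import *
c1=lambda x,y:np.array([x/5+340,y/5+130])-.4
c2=lambda x,y:np.array([x/3.7+210,y/3.7+220])-.4
c3=lambda x,y:np.array([x/6+380,y/6+220])-.4
c4=lambda x,y:np.array([x/5+170,y/5+200])-.4
B=[("top",(0,0,.161),c3(314,230),1),("scene",(0,0,.161),c1(358,235),1)]
for (lx,ly),uv in {(.043,.028):(198,148),(.043,-.028):(312,158),(-.043,-.028):(296,332),(-.043,.028):(180,322)}.items(): B.append(("top",(lx,ly,.045),c3(*uv),1))
for (lx,ly),uv in {(.043,.028):(245,358),(.043,-.028):(315,320),(-.043,-.028):(410,402),(-.043,.028):(345,442)}.items(): B.append(("scene",(lx,ly,.045),c1(*uv),1))
print("basket",*fit(B,[.42,-.25,-.1]))
print("basket z free",*fit(B,[.42,-.25,-.1,0]))
print("scene only tab", onz("scene",c1(358,235),.161),"top",onz("top",c3(314,230),.161), onz("top",c3(595,250),.161))
S=[("top",(0,-.026,.208),c4(587,178),1),("top",(0,.09,.213),c4(352,208),1),("top",(0,.17,.225),c4(185,232),1),
("scene",(0,-.026,.208),c2(338,50),1),("scene",(0,.09,.213),c2(228,172),1),("scene",(0,.17,.225),c2(142,248),1)]
print("stand",*fit(S,[.42,.1,.1]))
for a in S: print(a[0],a[1],onz(a[0],a[2],a[1][2]))
for n,uv in [("c1",(355,180)),("c2",(365,305)),("c3",(650,280)),("c4",(628,125))]: print(n,onz("top",c4(*uv),.008))
for n,uv,z in [("brown",(125,235),.1),("beakerbig top",(395,5),.1)]:print(n,onz("top",c4(*uv),z))
E
```

```text
basket [ 0.35721767 -0.22200079 -0.13685214] [[-0.3 -0. ]
 [ 0.7 -0.3]
 [-0.1 -1.3]
 [ 0.2 -0.2]
 [-0.7  0.6]
 [-0.8 -0.4]
 [-0.2  0.1]
 [-0.5 -1.2]
 [ 2.  -0.6]
 [ 1.2  0.8]]
basket z free [ 0.35768347 -0.22307826 -0.13660254 -0.00248576] [[-0.2 -0.2]
 [ 0.6  0.1]
 [ 0.1 -1.4]
 [ 0.4 -0.3]
 [-0.5  0.5]
 [-0.6 -0.6]
 [-0.2  0.4]
 [-0.6 -0.9]
 [ 1.9 -0.3]
 [ 1.2  1.1]]
scene only tab [ 0.3578863  -0.21982587  0.161     ] top [ 0.35716857 -0.22282588  0.161     ] [ 0.34891431 -0.34476005  0.161     ]
stand [0.40773838 0.17711759 0.14717586] [[-0.4 -0.3]
 [-0.3  0.2]
 [-0.5 -0.2]
 [ 0.5 -0.1]
 [ 0.2 -1.2]
 [ 0.3  0.1]]
top (0, -0.026, 0.208) [0.41077574 0.15028687 0.208     ]
top (0, 0.09, 0.213) [0.39506675 0.26540197 0.213     ]
top (0, 0.17, 0.225) [0.38223281 0.34412679 0.225     ]
scene (0, -0.026, 0.208) [0.41235986 0.15236113 0.208     ]
scene (0, 0.09, 0.213) [0.39252228 0.26861717 0.213     ]
scene (0, 0.17, 0.225) [0.38353381 0.34545386 0.225     ]
c1 [0.42589641 0.29672143 0.008     ]
c2 [0.35271394 0.28972013 0.008     ]
c3 [0.36785169 0.12355765 0.008     ]
c4 [0.4590367  0.13702985 0.008     ]
brown [0.38784083 0.40593676 0.1       ]
beakerbig top [0.51452936 0.26181522 0.1       ]
```

```bash
cat >> h.py <<'E'
def plan(cur,tgt,n,g,w=None):
    """cur,tgt=(x,y,z,yaw of tool x). rows for straight line n steps; smooth profile"""
    cur=np.array(cur,float);tgt=np.array(tgt,float);rows=[];p=cur.copy()
    for i in range(1,n+1):
        s=i/n
        q=cur+(tgt-cur)*s
        d=q-p;c,sn=np.cos(p[3]),np.sin(p[3])
        rx=c*d[0]+sn*d[1]; ry=-( -sn*d[0]+c*d[1])
        row=[round(rx*100,1),round(ry*100,1),round(-d[2]*100,1),round(-d[3],2)]
        a=np.array(row)/[100,100,100,1]
        p=p+[c*a[0]+sn*a[1], sn*a[0]-c*a[1], -a[2], -a[3]]
        rows.append("%g %g %g %g %g"%(*row,g))
    return "; ".join(rows),np.round(p,4)
def state():
    from bench import r
    from scipy.spatial.transform import Rotation as Ro
    o=r.get_obs();M=Ro.from_rotvec(o["orientation"]).as_matrix()
    print(round(float(o["clock"]),2),"tilt",np.round(M[:,2],3),"F",np.round(o["contact_force"],1),"w",round(float(o["grip_width"]),4),"j",np.round(o["joints"],2))
    st=(*o["tcp_pos"],np.arctan2(M[1,0],M[0,0])); print("pose",np.round(st,4)); return st
E
python3 - <<'E'
from h import *
s=state()
t=(.3572,-.222,.239,-.137)
print(*plan(s,t,8,.7))
E
```

```text
1.2 tilt [ 0. -0. -1.] F [ 0.1 -0.6  0.4] w 0.0854 j [ 1.13  0.48  0.02  1.56 -0.01  1.11 -0.08]
pose [ 0.2186 -0.6386  0.2393  0.3298]
3.3 -4.4 0 0.06 0.7; 3.1 -4.5 0 0.06 0.7; 2.8 -4.8 0 0.06 0.7; 2.5 -4.8 0 0.05 0.7; 2.2 -5.1 0 0.06 0.7; 1.9 -5.1 0 0.06 0.7; 1.7 -5.2 0 0.06 0.7; 1.3 -5.4 0 0.06 0.7 [ 0.3575 -0.2216  0.2393 -0.1402]
```

Emit:
carry_out(series="3.3 -4.4 0 0.06 0.7; 3.1 -4.5 0 0.06 0.7; 2.8 -4.8 0 0.06 0.7; 2.5 -4.8 0 0.05 0.7; 2.2 -5.1 0 0.06 0.7; 1.9 -5.1 0 0.06 0.7; 1.7 -5.2 0 0.06 0.7; 1.3 -5.4 0 0.06 0.7")

```text
clock: 2.2
tcp_pos: [0.3581, -0.2201, 0.2397]
orientation: [3.133, -0.223, 0.002]
contact_force: [0.8, -0.8, -0.9]
grip_width: 0.0599
```

Emit:
carry_out(series="0 0 0 0 0.7; 0 0 0 0 0.7")

```text
clock: 2.45
tcp_pos: [0.3574, -0.2222, 0.2395]
orientation: [3.133, -0.219, 0.0]
contact_force: [0.0, -0.1, -0.3]
grip_width: 0.06
```

```bash
python3 - <<'E'
from h import *
import cv2
s=state()
print(*plan(s,(.3572,-.222,.136,-.137),4,.7))
from bench import eyes
f=eyes.grab_frame("scene");cv2.imwrite("pics/s1.png",cv2.resize(f["color"][100:260,330:540],None,fx=3.7,fy=3.7))
E
```

```text
2.45 tilt [ 0.    -0.001 -1.   ] F [ 0.  -0.1 -0.3] w 0.06 j [ 0.57  0.06 -0.17  2.12  0.01  0.96 -1.32]
pose [ 0.3574 -0.2222  0.2395 -0.1398]
-0 -0 2.6 -0 0.7; -0 -0 2.6 -0 0.7; -0 -0 2.6 -0 0.7; -0 -0 2.6 -0 0.7 [ 0.3574 -0.2222  0.1355 -0.1398]
```

View pics/s1.png

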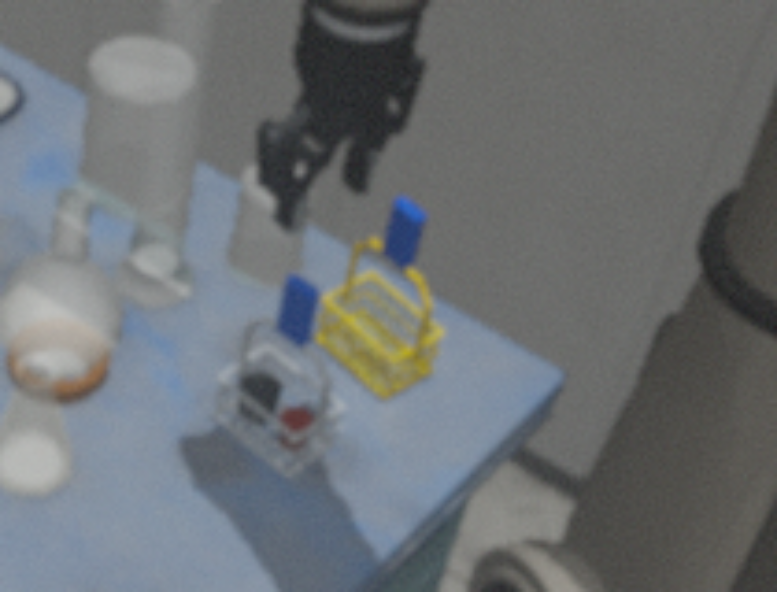

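The gripper hangs above the white basket, and its blue tab shows at about (411,183). The yellow basket stands clear to the right at about (440,162). I'll go down next.

Emit:
carry_out(series="0 0 3 0 0.7; 0 0 3 0 0.7; 0 0 2.5 0 0.7; 0 0 1.9 0 0.7; 0 0 0 0 0.7; 0 0 0 0 0.7", grip_force=30)

```text
clock: 3.25
tcp_pos: [0.3577, -0.2226, 0.1359]
orientation: [3.133, -0.222, 0.001]
contact_force: [-0.1, 0.1, -0.2]
grip_width: 0.06
```

```bash
python3 - <<'E'
from h import *
import cv2
s=state()
from bench import eyes
f=eyes.grab_frame("scene");a=cv2.resize(f["color"][110:240,340:490],None,fx=4,fy=4)
f=eyes.grab_frame("top");b=cv2.resize(f["color"][215:305,380:500],None,fx=4,fy=4)
cv2.imwrite("pics/s2.png",a);cv2.imwrite("pics/t2.png",b)
E
```

```text
3.25 tilt [ 0.001 -0.    -1.   ] F [-0.1  0.1 -0.2] w 0.06 j [ 0.56  0.22 -0.17  2.22  0.06  0.7  -1.36]
pose [ 0.3577 -0.2226  0.1359 -0.1417]
```

View pics/s2.png

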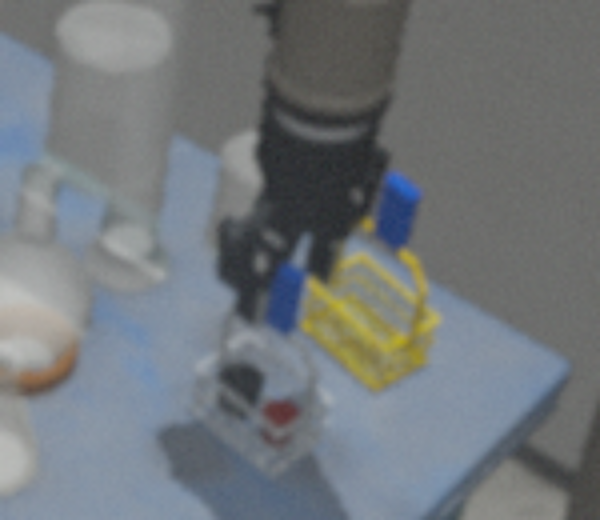

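View pics/t2.png

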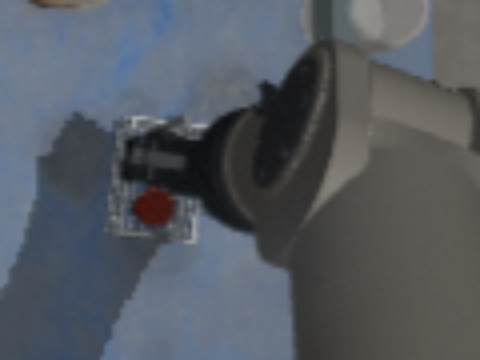

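The tab sits between the fingers at about (412,183) in the scene view. I'll close on it, then lift.

Emit:
carry_out(series="0 0 0 0 0; 0 0 0 0 0; 0 0 0 0 0; 0 0 0 0 0; 0 0 0 0 0; 0 0 0 0 0; 0 0 0 0 0; 0 0 0 0 0", grip_force=50)

```text
clock: 4.35
tcp_pos: [0.3577, -0.2219, 0.1355]
orientation: [3.133, -0.22, 0.001]
contact_force: [-0.6, -1.5, 5.9]
grip_width: 0.0113
```

Emit:
carry_out(series="0 0 -0.5 0 0; 0 0 -1 0 0; 0 0 -1.5 0 0; 0 0 -2 0 0; 0 0 -2 0 0; 0 0 -1.5 0 0; 0 0 -1 0 0; 0 0 0 0 0")

```text
clock: 5.35
tcp_pos: [0.3578, -0.2217, 0.2308]
orientation: [3.133, -0.22, 0.002]
contact_force: [0.5, 0.2, -2.7]
grip_width: 0.0113
```

```bash
python3 - <<'E'
from h import *
import cv2
s=state()
from bench import eyes
f=eyes.grab_frame("scene");a=cv2.resize(f["color"][80:240,330:490],None,fx=4,fy=4,interpolation=cv2.INTER_CUBIC)
cv2.imwrite("pics/s3.png",a[:600])
E
```

```text
5.35 tilt [ 0.001 -0.001 -1.   ] F [ 0.5  0.2 -2.7] w 0.0113 j [ 0.57  0.07 -0.17  2.13  0.02  0.94 -1.32]
pose [ 0.3578 -0.2217  0.2308 -0.1402]
```

View pics/s3.png

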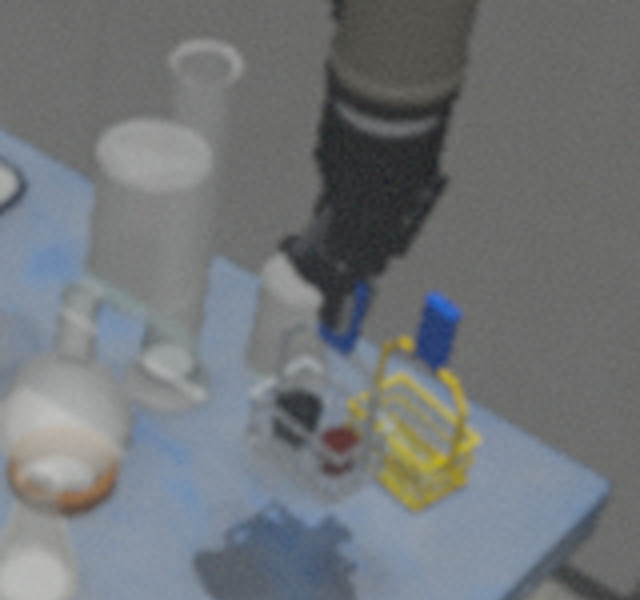

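```bash
python3 - <<'E'
from h import *
s=state()
for uv in [(363,220),(337,205),(398,205),(437,203)]:
  for z in (0,.1): print(uv,z,np.round(onz("top",uv,z),3))
r1,p=plan(s,(.362,-.20,.262,-.12),2,0);print(r1,p)
r1,p=plan(p,(.4187,.1029,.262,.147),14,0);print(r1,p)
E
```

```text
5.4 tilt [-0.  0. -1.] F [ 0.4 -0.7 -2.5] w 0.0115 j [ 0.57  0.07 -0.17  2.13  0.02  0.94 -1.32]
pose [ 0.3574 -0.2216  0.2302 -0.1402]
(363, 220) 0 [ 0.475 -0.064  0.   ]
(363, 220) 0.1 [ 0.463 -0.052  0.1  ]
(337, 205) 0 [0.519 0.013 0.   ]
(337, 205) 0.1 [0.504 0.02  0.1  ]
(398, 205) 0 [ 0.52  -0.169  0.   ]
(398, 205) 0.1 [ 0.505 -0.149  0.1  ]
(437, 203) 0 [ 0.527 -0.286  0.   ]
(437, 203) 0.1 [ 0.511 -0.257  0.1  ]
0.1 -1.1 -1.6 -0.01 0; 0.1 -1.1 -1.6 -0.01 0 [ 0.3624 -0.2     0.2622 -0.1202]
0.1 -2.2 0 -0.02 0; 0.2 -2.2 0 -0.02 0; 0.3 -2.2 0 -0.02 0; 0.2 -2.2 0 -0.02 0; 0.3 -2.1 0 -0.02 0; 0.4 -2.2 0 -0.01 0; 0.4 -2.2 0 -0.02 0; 0.4 -2.1 0 -0.02 0; 0.5 -2.2 0 -0.02 0; 0.5 -2.1 0 -0.02 0; 0.5 -2.2 0 -0.02 0; 0.6 -2.1 0 -0.02 0; 0.7 -2.1 0 -0.02 0; 0.6 -2.1 0 -0.02 0 [0.4183 0.1031 0.2622 0.1498]
```

Emit:
carry_out(series="0.1 -0.7 -1.2 0 0; 0.1 -1.1 -1.2 -0.02 0; 0 -1.4 -0.8 0 0; 0.2 -2.2 0 -0.02 0; 0.3 -2.2 0 -0.02 0; 0.2 -2.2 0 -0.02 0; 0.3 -2.1 0 -0.02 0; 0.4 -2.2 0 -0.01 0")

```text
clock: 6.4
tcp_pos: [0.3865, -0.0811, 0.2621]
orientation: [-3.141, 0.045, 0.0]
contact_force: [0.3, -0.3, -1.2]
grip_width: 0.0113
```

Emit:
carry_out(series="0.4 -2.2 0 -0.02 0; 0.4 -2.1 0 -0.02 0; 0.5 -2.2 0 -0.02 0; 0.5 -2.1 0 -0.02 0; 0.5 -2.2 0 -0.02 0; 0.6 -2.1 0 -0.02 0; 0.7 -2 0 -0.02 0; 0.6 -1.3 0 -0.02 0")

```text
clock: 7.4
tcp_pos: [0.4229, 0.0826, 0.2623]
orientation: [-3.135, -0.207, -0.0]
contact_force: [0.8, 0.5, -1.3]
grip_width: 0.0112
```

Emit:
carry_out(series="0 0 0 0 0; 0 0 0 0 0; 0 0 0 0 0")

```text
clock: 7.78
tcp_pos: [0.4224, 0.0802, 0.2622]
orientation: [3.135, 0.201, -0.0]
contact_force: [-0.7, 0.2, -2.2]
grip_width: 0.0115
```

```bash
python3 - <<'E'
from h import *
import cv2
s=state()
from bench import eyes
f=eyes.grab_frame("scene");a=cv2.resize(f["color"][130:330,210:410],None,fx=3,fy=3,interpolation=cv2.INTER_CUBIC)
f=eyes.grab_frame("top");b=cv2.resize(f["color"][190:290,190:350],None,fx=5,fy=5,interpolation=cv2.INTER_CUBIC)
cv2.imwrite("pics/s4.png",a);cv2.imwrite("pics/t4.png",b)
E
```

```text
7.78 tilt [-0. -0. -1.] F [-0.7  0.2 -2.2] w 0.0115 j [ 0.19  0.08 -0.54  2.05  0.05  1.03 -1.82]
pose [0.4224 0.0802 0.2622 0.1282]
```

View pics/s4.png

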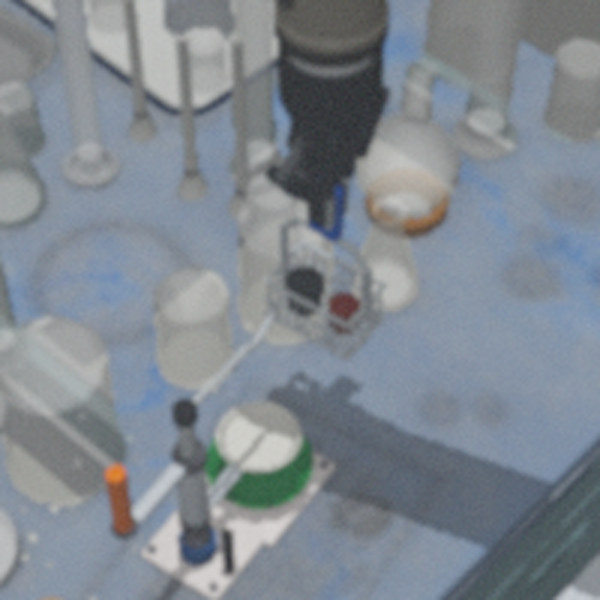

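View pics/t4.png

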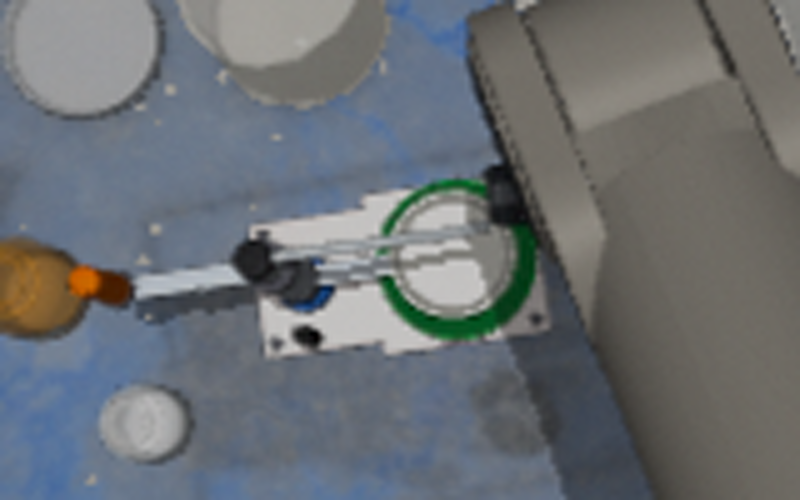

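```bash
cat >> h.py <<'E'
def overlay(img,cam,pose,crop,sc,name):
    """pose x,y,z(underside),yaw of basket"""
    import cv2
    x0,y0,x1,y1=crop;a=cv2.resize(img[y0:y1,x0:x1],None,fx=sc,fy=sc,interpolation=cv2.INTER_CUBIC)
    c,s=np.cos(pose[3]),np.sin(pose[3])
    P=lambda l:tuple(int(round(v)) for v in (proj(cam,[pose[0]+c*l[0]-s*l[1],pose[1]+s*l[0]+c*l[1],pose[2]+l[2]])+.5-[x0,y0])*sc)
    L=[]
    for z in (0,.045):
        q=[(.043,.028,z),(.043,-.028,z),(-.043,-.028,z),(-.043,.028,z)];L+=list(zip(q,q[1:]+q[:1]))
    L+=[((-.026,0,.105),(.026,0,.105)),((-.014,0,.161),(.014,0,.161))]
    for p,q in L: cv2.line(a,P(p),P(q),(0,255,255),1)
    cv2.imwrite(name,a)
E
python3 - <<'E'
from h import *
from bench import eyes
s=state()
f=eyes.grab_frame("scene")
overlay(f["color"],"scene",(s[0],s[1],s[2]+.011-.147,s[3]),(260,170,370,270),6,"pics/o4.png")
E
```

```text
7.88 tilt [-0. -0. -1.] F [-0.4 -0.  -1.8] w 0.0114 j [ 0.19  0.08 -0.54  2.05  0.05  1.03 -1.82]
pose [0.4225 0.0805 0.2623 0.1286]
```

View pics/o4.png

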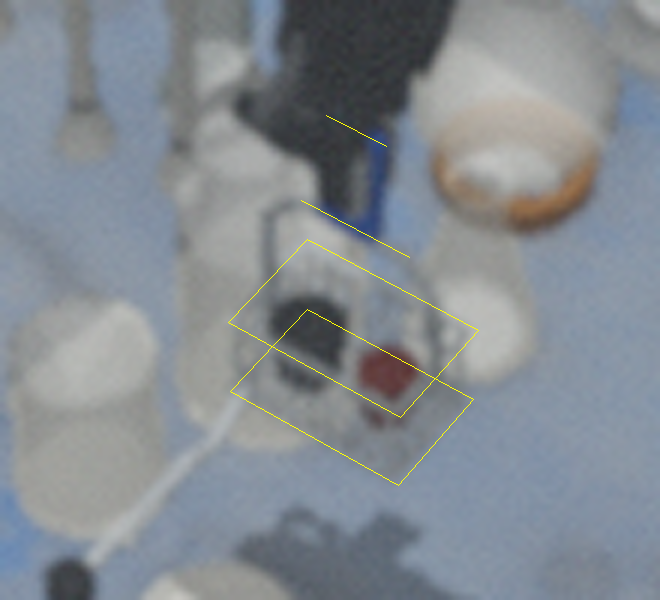

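```bash
python3 - <<'E'
from h import *
s=state()
print(*plan(s,(.4077,.1771,.262,.147),8,0))
E
```

```text
7.92 tilt [ 0. -0. -1.] F [-0.3  0.1 -2.2] w 0.0118 j [ 0.19  0.08 -0.54  2.05  0.05  1.03 -1.82]
pose [0.4225 0.0806 0.2623 0.1288]
-0 -1.2 0 -0 0; -0.1 -1.2 0 -0 0; 0 -1.3 0 -0.01 0; -0 -1.2 0 0 0; -0 -1.2 0 -0 0; -0 -1.2 0 -0 0; -0.1 -1.2 0 -0.01 0; 0 -1.3 0 0 0 [0.4072 0.1774 0.2623 0.1488]
```

Emit:
carry_out(series="0 -0.8 0 -0.01 0; 0 -1.2 0 0 0; -0.1 -1.5 0 0 0; 0 -1.5 0 0 0; 0 -1.5 0 -0.01 0; 0 -1.3 0 0 0; 0 -1.1 0 0 0; 0 -0.8 0 0 0")

```text
clock: 8.93
tcp_pos: [0.4077, 0.1777, 0.2623]
orientation: [-3.133, -0.235, 0.0]
contact_force: [-0.3, 0.4, -3.6]
grip_width: 0.0112
```

Emit:
carry_out(series="0 0 0 0 0; 0 0 0 0 0; 0 0 0 0 0")

```text
clock: 9.3
tcp_pos: [0.4079, 0.1765, 0.2623]
orientation: [3.133, 0.234, -0.0]
contact_force: [-0.0, 0.3, -1.7]
grip_width: 0.0113
```

```bash
python3 - <<'E'
from h import *
from bench import eyes
import cv2
s=state()
f=eyes.grab_frame("scene")
overlay(f["color"],"scene",(s[0],s[1],s[2]+.011-.147,s[3]),(230,170,340,270),6,"pics/o5.png")
f=eyes.grab_frame("top")
cv2.imwrite("pics/t5.png",cv2.resize(f["color"][190:290,190:350],None,fx=5,fy=5,interpolation=cv2.INTER_CUBIC))
E
```

```text
9.3 tilt [-0. -0. -1.] F [-0.   0.3 -1.7] w 0.0113 j [ 0.05  0.11 -0.63  2.02  0.08  1.03 -2.04]
pose [0.4079 0.1765 0.2623 0.1489]
```

View pics/o5.png

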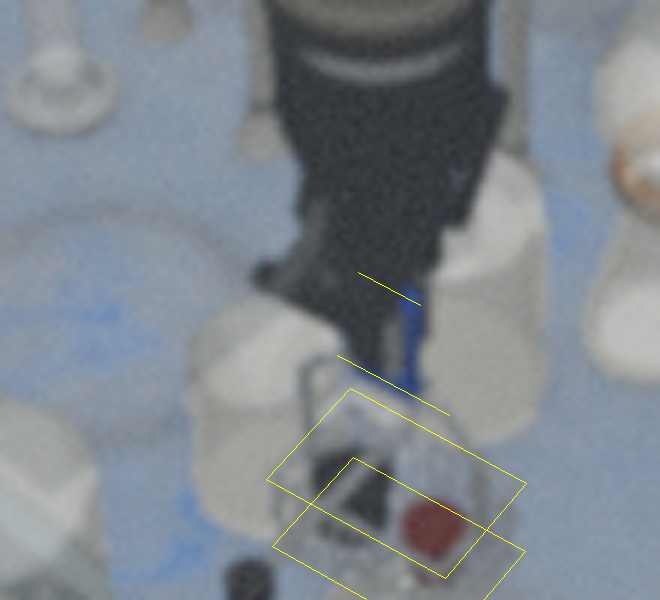

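View pics/t5.png

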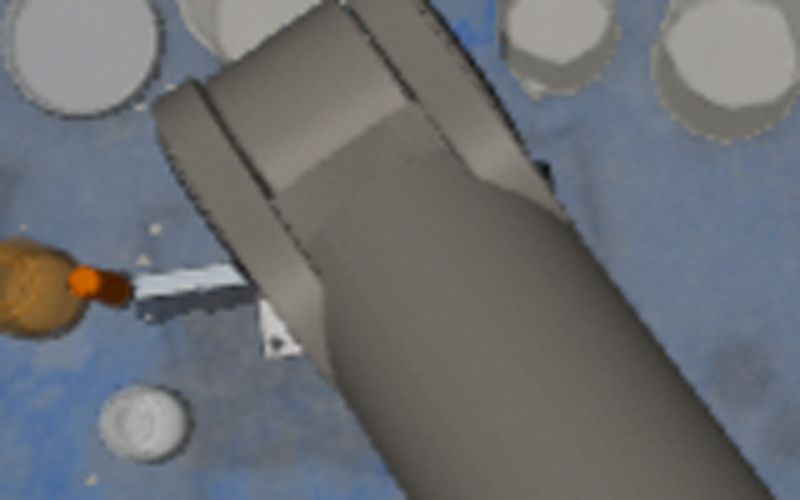

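The hook wire now passes through the bail opening, crossing the black stopper near (290,250). I'll lower it.

Emit:
carry_out(series="0 0 0.6 0 0; 0 0 0.8 0 0; 0 0 0.8 0 0; 0 0 0.5 0 0; 0 0 0 0 0; 0 0 0 0 0")

```text
clock: 10.15
tcp_pos: [0.408, 0.1771, 0.2354]
orientation: [-3.133, -0.235, -0.0]
contact_force: [-0.5, 0.4, -2.1]
grip_width: 0.0113
```

Emit:
carry_out(series="0 0 0.2 0 0; 0 0 0.1 0 0; 0 0 0 0 0; 0 0 0 0 0")

```text
clock: 10.65
tcp_pos: [0.4079, 0.177, 0.2324]
orientation: [-3.133, -0.235, -0.0]
contact_force: [-0.4, 0.2, -3.4]
grip_width: 0.0112
```

Emit:
carry_out(series="0 0 0.1 0 0; 0 0 0 0 0; 0 0 0 0 0")

```text
clock: 11.02
tcp_pos: [0.4078, 0.177, 0.2313]
orientation: [3.133, 0.235, 0.0]
contact_force: [-0.3, -0.1, -1.8]
grip_width: 0.0115
```

Emit:
carry_out(series="0 0 0.1 0 0; 0 0 0 0 0; 0 0 0 0 0")

```text
clock: 11.4
tcp_pos: [0.408, 0.1772, 0.2307]
orientation: [-3.133, -0.235, -0.001]
contact_force: [-1.4, 0.1, 3.9]
grip_width: 0.0114
```

```bash
python3 - <<'E'
from h import *
from bench import eyes
import cv2
s=state()
f=eyes.grab_frame("scene")
overlay(f["color"],"scene",(.4077,.1771,.095,.147),(230,190,340,290),6,"pics/o6.png")
E
```

```text
11.4 tilt [ 0.  0. -1.] F [-1.4  0.1  3.9] w 0.0114 j [ 0.03  0.16 -0.63  2.06  0.11  0.96 -2.08]
pose [0.408  0.1772 0.2307 0.1498]
```

View pics/o6.png

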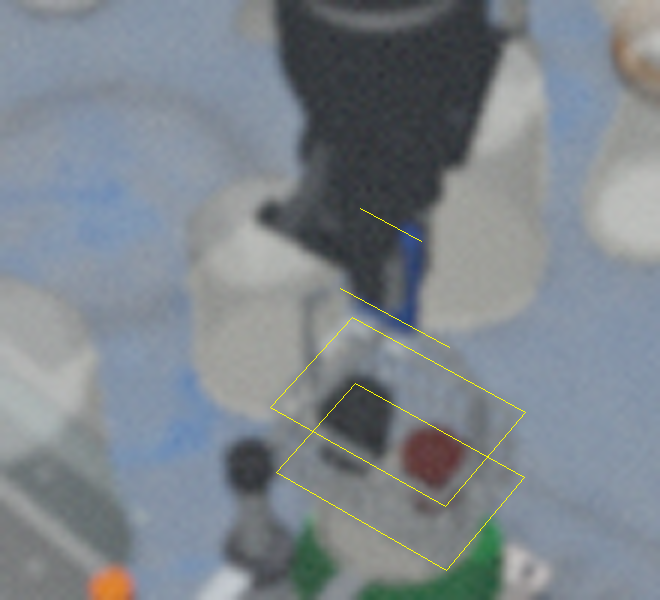

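Both stoppers are in place and the basket matches the seated pose. The 6 N change at exactly the seat height agrees with contact, so I'll release it.

Emit:
carry_out(series="0 0 0 0 0.15; 0 0 0 0 0.25; 0 0 0 0 0.35; 0 0 0 0 0.4; 0 0 0 0 0.4; 0 0 0 0 0.4")

```text
clock: 12.2
tcp_pos: [0.4078, 0.177, 0.2303]
orientation: [3.133, 0.235, -0.0]
contact_force: [-0.1, -0.6, 0.1]
grip_width: 0.0343
```

```bash
python3 - <<'E'
from h import *
from bench import eyes
import cv2
s=state()
f=eyes.grab_frame("scene")
cv2.imwrite("pics/s7.png",cv2.resize(f["color"][190:290,230:340],None,fx=6,fy=6,interpolation=cv2.INTER_CUBIC))
E
```

```text
12.2 tilt [-0. -0. -1.] F [-0.1 -0.6  0.1] w 0.0343 j [ 0.03  0.16 -0.63  2.06  0.11  0.96 -2.08]
pose [0.4078 0.177  0.2303 0.1497]
```

View pics/s7.png

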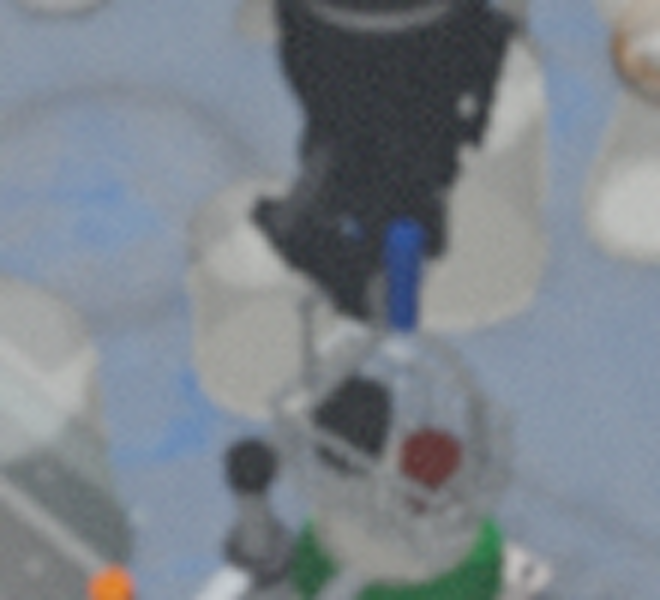

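It's hanging free and possibly turning a little. I'll rise straight up.

Emit:
carry_out(series="0 0 -1 0 0.4; 0 0 -2 0 0.4; 0 0 -3 0 0.4; 0 0 -3 0 0.4; 0 0 -1 0 0.4; 0 0 0 0 0.4")

```text
clock: 13.0
tcp_pos: [0.408, 0.177, 0.3306]
orientation: [-3.133, -0.235, -0.002]
contact_force: [-0.1, 0.3, 0.4]
grip_width: 0.034
```

```bash
python3 - <<'E'
from h import *
from bench import eyes
import cv2
s=state()
f=eyes.grab_frame("scene")
cv2.imwrite("pics/s8.png",cv2.resize(f["color"][190:290,230:340],None,fx=6,fy=6,interpolation=cv2.INTER_CUBIC))
E
```

```text
13.0 tilt [ 0.001  0.    -1.   ] F [-0.1  0.3  0.4] w 0.034 j [ 0.07  0.04 -0.63  1.92  0.03  1.18 -1.99]
pose [0.408  0.177  0.3306 0.1497]
```

View pics/s8.png

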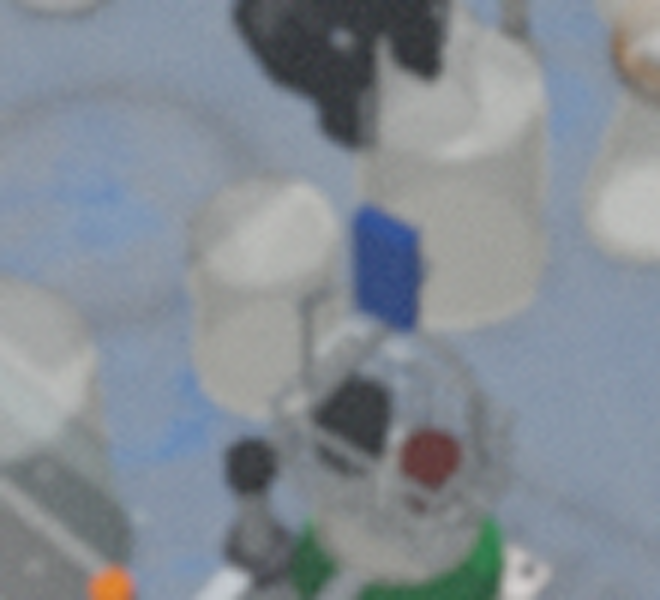

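The basket hangs upright with its tab vertical at about (295,235), both stoppers inside, in the hook. Next, the pin.

```bash
python3 - <<'E'
from h import *
s=state()
r,p=plan(s,(.3828,.3453,.29,.147+np.pi/2),14,.6);print(r,p)
E
```

```text
13.05 tilt [-0. -0. -1.] F [-0.4 -0.6  0.3] w 0.0343 j [ 0.07  0.05 -0.63  1.92  0.03  1.18 -1.99]
pose [0.4076 0.1768 0.3298 0.1497]
0 -1.2 0.3 -0.11 0.6; 0.1 -1.2 0.3 -0.11 0.6; 0.3 -1.2 0.3 -0.12 0.6; 0.4 -1.1 0.2 -0.11 0.6; 0.6 -1.1 0.3 -0.11 0.6; 0.6 -1.1 0.3 -0.11 0.6; 0.8 -0.9 0.3 -0.11 0.6; 0.8 -0.9 0.3 -0.12 0.6; 1 -0.7 0.3 -0.11 0.6; 1 -0.7 0.2 -0.11 0.6; 1.1 -0.5 0.3 -0.11 0.6; 1.2 -0.4 0.3 -0.11 0.6; 1.2 -0.3 0.3 -0.12 0.6; 1.2 -0.1 0.3 -0.11 0.6 [0.3829 0.3457 0.2898 1.7197]
```

Emit:
carry_out(series="0 -1.2 0.3 -0.11 0.6; 0.1 -1.2 0.3 -0.11 0.6; 0.3 -1.2 0.3 -0.12 0.6; 0.4 -1.1 0.2 -0.11 0.6; 0.6 -1.1 0.3 -0.11 0.6; 0.6 -1.1 0.3 -0.11 0.6; 0.8 -0.9 0.3 -0.11 0.6; 0.8 -0.9 0.3 -0.12 0.6")

```text
clock: 14.05
tcp_pos: [0.3927, 0.2729, 0.3057]
orientation: [-2.715, -1.58, 0.004]
contact_force: [-0.1, -0.3, 0.5]
grip_width: 0.051
```

Emit:
carry_out(series="1 -0.7 0.3 -0.11 0.6; 1 -0.7 0.2 -0.11 0.6; 1.1 -0.5 0.3 -0.11 0.6; 1.2 -0.4 0.3 -0.11 0.6; 1.2 -0.3 0.3 -0.12 0.6; 1.2 -0.1 0.3 -0.11 0.6; 0 0 0 0 0.6; 0 0 0 0 0.6")

```text
clock: 15.05
tcp_pos: [0.3831, 0.3452, 0.2896]
orientation: [-2.052, -2.378, 0.002]
contact_force: [0.6, 0.3, -0.7]
grip_width: 0.0512
```

```bash
python3 - <<'E'
from h import *
from bench import eyes
import cv2
s=state()
f=eyes.grab_frame("scene")
a=cv2.resize(f["color"][190:330,200:340],None,fx=4.2,fy=4.2,interpolation=cv2.INTER_CUBIC)
cv2.imwrite("pics/s9.png",a)
f=eyes.grab_frame("top")
cv2.imwrite("pics/t9.png",cv2.resize(f["color"][160:280,170:330],None,fx=5,fy=5,interpolation=cv2.INTER_CUBIC))
print(*plan(s,(.3828,.3453,.194,.147+np.pi/2),4,.6))
E
```

```text
15.05 tilt [-0.001 -0.001 -1.   ] F [ 0.6  0.3 -0.7] w 0.0512 j [-0.1   0.28 -0.89  1.82  0.23  1.15 -0.92]
pose [0.3831 0.3452 0.2896 1.7175]
0 -0 2.4 -0 0.6; 0 -0 2.4 -0 0.6; 0 -0 2.4 -0 0.6; 0 -0 2.4 -0 0.6 [0.3831 0.3452 0.1936 1.7175]
```

View pics/s9.png

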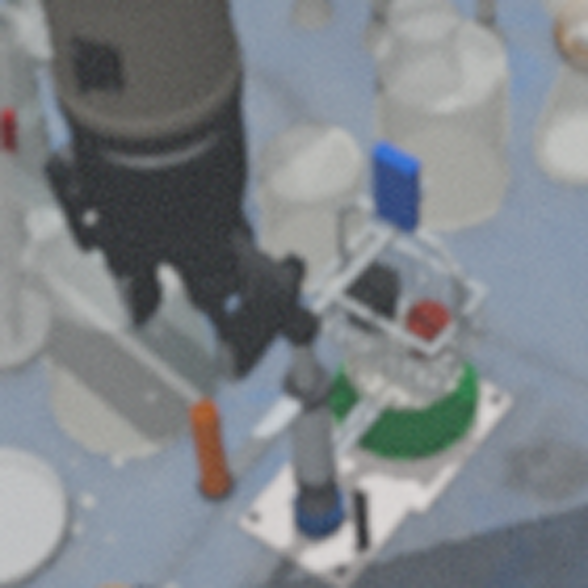

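View pics/t9.png

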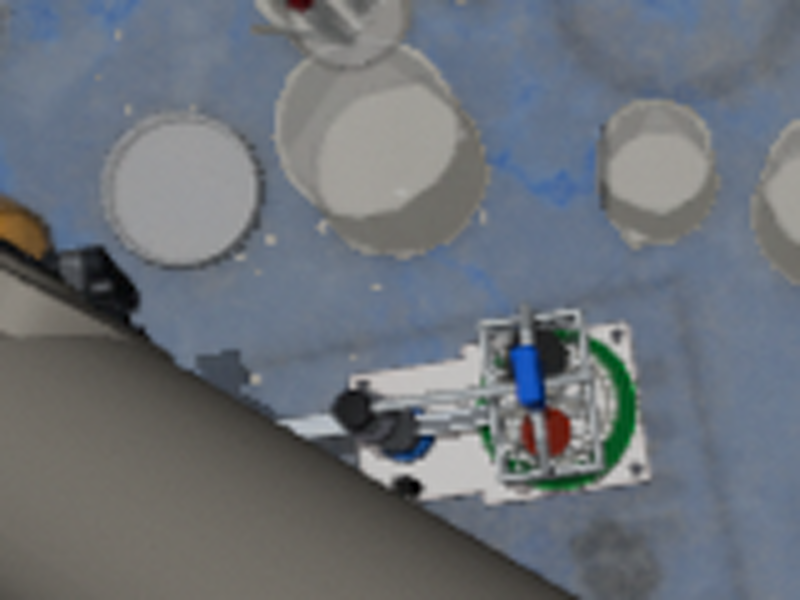

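```bash
python3 - <<'E'
from h import *
t=lambda x,y:(x/5+170,y/5+160)
s=lambda x,y:(x/4.2+200,y/4.2+190)
print("base front top", onz("top",t(400,252),0),"right",onz("top",t(487,180),0), "scene base bottom", onz("scene",s(140,455),0))
for z in (.08,.1,.12,.15,.18): print(z,"rim front-left top",onz("top",t(275,130),z), "rim top", onz("top",t(365,45),z), "scene rim: ",onz("scene",s(60,210),z),onz("scene",s(220,370),z))
E
```

```text
base front top [0.5016064  0.27142818 0.        ] right [0.54502031 0.22045639 0.        ] scene base bottom [0.50960527 0.30814504 0.        ]
0.08 rim front-left top [0.55855338 0.33090382 0.08      ] rim top [0.60703307 0.28160441 0.08      ] scene rim:  [0.63594602 0.24922825 0.08      ] [0.47468118 0.2642339  0.08      ]
0.1 rim front-left top [0.55460531 0.326973   0.1       ] rim top [0.60228432 0.2784878  0.1       ] scene rim:  [0.62169507 0.25775259 0.1       ] [0.46337878 0.27248387 0.1       ]
0.12 rim front-left top [0.55065724 0.32304218 0.12      ] rim top [0.59753558 0.27537119 0.12      ] scene rim:  [0.60744412 0.26627692 0.12      ] [0.45207639 0.28073384 0.12      ]
0.15 rim front-left top [0.54473513 0.31714595 0.15      ] rim top [0.59041247 0.27069627 0.15      ] scene rim:  [0.5860677  0.27906342 0.15      ] [0.4351228 0.2931088 0.15     ]
0.18 rim front-left top [0.53881303 0.31124971 0.18      ] rim top [0.58328935 0.26602136 0.18      ] scene rim:  [0.56469128 0.29184992 0.18      ] [0.41816921 0.30548375 0.18      ]
```

```bash
python3 - <<'E'
import cv2
a=cv2.imread("pics/scene0.png");cv2.imwrite("pics/c5.png",cv2.resize(a[170:320,150:300],None,fx=4,fy=4,interpolation=cv2.INTER_CUBIC))
a=cv2.imread("pics/top0.png");cv2.imwrite("pics/c6.png",cv2.resize(a[90:240,180:330],None,fx=4,fy=4,interpolation=cv2.INTER_CUBIC))
E
```

```text
(no output)
```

View pics/c5.png

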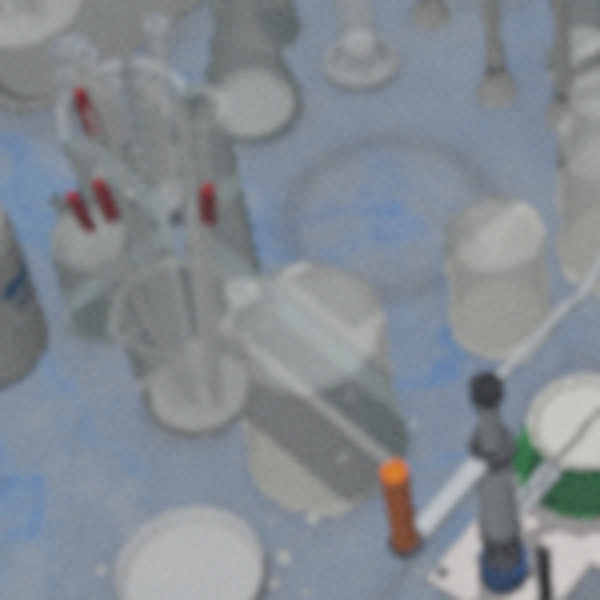

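View pics/c6.png

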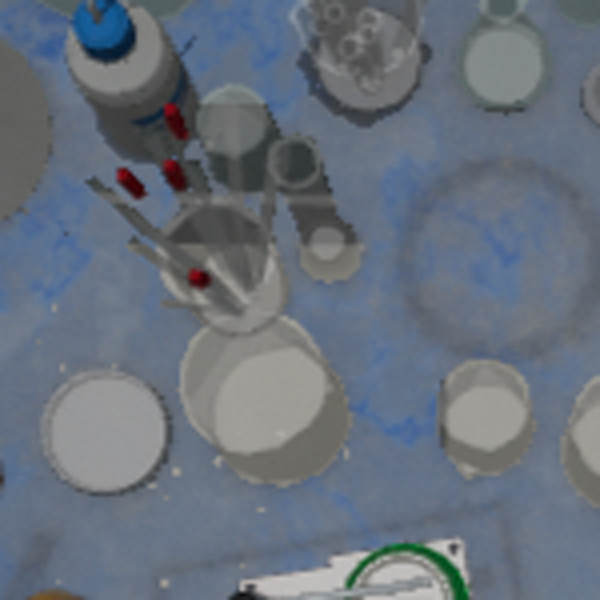

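The basket hangs on the hook with red and black stoppers inside. The glass beaker next to the pin is about 0.14 m tall, which is lower than the fingertips will be. Next I lower over the pin.

Emit:
carry_out(series="0 0 2 0 0.6; 0 0 2.4 0 0.6; 0 0 2.4 0 0.6; 0 0 1.6 0 0.6; 0 0 1.1 0 0.6; 0 0 0 0 0.6; 0 0 0 0 0.6")

```text
clock: 16.02
tcp_pos: [0.3835, 0.3463, 0.196]
orientation: [2.05, 2.38, 0.002]
contact_force: [-0.6, 0.7, 1.6]
grip_width: 0.0509
```

```bash
python3 - <<'E'
from h import *
from bench import eyes
import cv2
s=state()
f=eyes.grab_frame("scene")
a=cv2.resize(f["color"][190:330,200:340],None,fx=4.2,fy=4.2,interpolation=cv2.INTER_CUBIC)
cv2.imwrite("pics/s10.png",a)
E
```

```text
16.02 tilt [ 0.001  0.001 -1.   ] F [-0.6  0.7  1.6] w 0.0509 j [-0.17  0.38 -0.84  1.93  0.35  0.97 -1.02]
pose [0.3835 0.3463 0.196  1.7197]
```

View pics/s10.png

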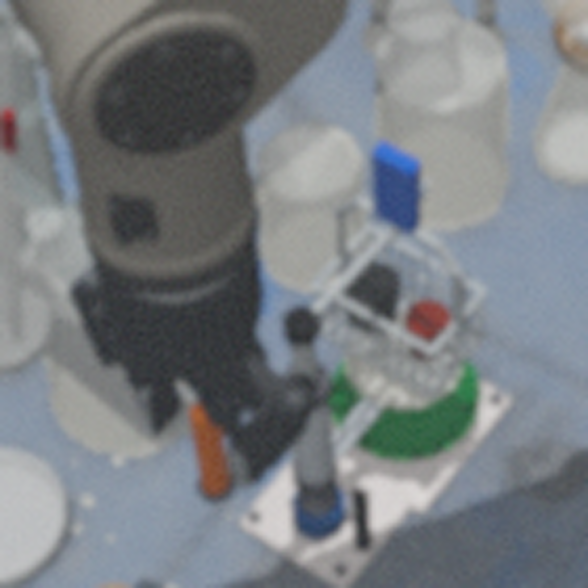

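The pin stands between the fingers at about (250,297). I'll close on it.

Emit:
carry_out(series="0 0 0 0 0.1; 0 0 0 0 0.1; 0 0 0 0 0.1; 0 0 0 0 0.1; 0 0 0 0 0.1; 0 0 0 0 0.1", grip_force=30)

```text
clock: 16.82
tcp_pos: [0.3838, 0.3461, 0.1957]
orientation: [2.05, 2.38, 0.002]
contact_force: [3.9, 0.6, 4.7]
grip_width: 0.0152
```

```bash
python3 - <<'E'
from h import *
s=state()
# arc about pivot; R world from stand
c,sn=np.cos(.147),np.sin(.147)
piv=np.array([.4077-sn*.09,.1771+c*.09]); print("pivot",piv)
d=np.array(s[:2])-piv; print("radius",np.hypot(*d),"ang rel stand y",np.arctan2(*( [c*d[0]+sn*d[1], -sn*d[0]+c*d[1]])))
p=np.array(s);rows=[];a0=0
R=.08;
for i in range(1,17):
    a=1.2*i/16
    q=np.array([piv[0]+R*(c*np.sin(a)-sn*np.cos(a)),piv[1]+R*(sn*np.sin(a)+c*np.cos(a)),s[2],s[3]-a])
    dd=q-p;cc,ss=np.cos(p[3]),np.sin(p[3])
    row=[round((cc*dd[0]+ss*dd[1])*100,1),round((ss*dd[0]-cc*dd[1])*100,1),0,round(-dd[3],2)]
    p=p+[(cc*row[0]+ss*row[1])/100,(ss*row[0]-cc*row[1])/100,0,-row[3]]
    rows.append("%g %g 0 %g 0"%(row[0],row[1],row[3]))
print("; ".join(rows[:8]));print("; ".join(rows[8:]),p)
E
```

```text
16.82 tilt [ 0.001  0.001 -1.   ] F [3.9 0.6 4.7] w 0.0152 j [-0.17  0.38 -0.84  1.93  0.35  0.97 -1.02]
pose [0.3838 0.3461 0.1957 1.7194]
pivot [0.3945176  0.26612934]
radius 0.08071616743627193 ang rel stand y 0.013992064049638712
-0.1 0.5 0 0.07 0; -0 0.6 0 0.08 0; -0 0.6 0 0.07 0; -0.1 0.6 0 0.08 0; 0 0.6 0 0.07 0; -0 0.6 0 0.08 0; -0 0.6 0 0.07 0; -0.1 0.6 0 0.08 0
-0 0.6 0 0.07 0; -0 0.6 0 0.08 0; -0.1 0.6 0 0.07 0; 0 0.6 0 0.08 0; -0 0.6 0 0.07 0; -0 0.6 0 0.08 0; -0.1 0.6 0 0.07 0; 0 0.6 0 0.08 0 [0.46402201 0.30548633 0.19570465 0.51944991]
```

Emit:
carry_out(series="-0.1 0.5 0 0.07 0; 0 0.6 0 0.08 0; 0 0.6 0 0.07 0; -0.1 0.6 0 0.08 0; 0 0.6 0 0.07 0; 0 0.6 0 0.08 0; 0 0.6 0 0.07 0; -0.1 0.6 0 0.08 0")

```text
clock: 17.82
tcp_pos: [0.4281, 0.3403, 0.1958]
orientation: [-2.659, -1.667, -0.004]
contact_force: [1.3, 7.9, 0.3]
grip_width: 0.0153
```

```bash
cat > ck.py <<'E'
from h import *
s=state()
c,sn=np.cos(.147),np.sin(.147)
piv=np.array([.3945,.2661]);d=np.array(s[:2])-piv
print("radius",np.hypot(*d),"angle",np.arctan2(c*d[0]+sn*d[1], -sn*d[0]+c*d[1]))
E
python3 ck.py
```

```text
17.82 tilt [-0.     0.004 -1.   ] F [1.3 7.9 0.3] w 0.0153 j [-0.23  0.4  -0.69  1.87  0.3   0.97 -1.5 ]
pose [0.4281 0.3403 0.1958 1.1199]
radius 0.08141945045879537 angle 0.5721510077817992
```

Emit:
carry_out(series="0.1 0.6 0 0.07 0; 0 0.6 0 0.08 0; 0 0.6 0 0.07 0; 0 0.6 0 0.08 0; 0 0.6 0 0.07 0; 0 0.6 0 0.08 0; 0 0.6 0 0.07 0; 0 0 0 0 0")

```text
clock: 18.82
tcp_pos: [0.4612, 0.3144, 0.1957]
orientation: [-2.998, -0.93, -0.001]
contact_force: [-0.3, 5.4, 4.0]
grip_width: 0.0151
```

```bash
python3 ck.py
```

```text
18.82 tilt [ 0.     0.003 -1.   ] F [-0.3  5.4  4. ] w 0.0151 j [-0.26  0.39 -0.56  1.85  0.25  0.97 -1.9 ]
pose [0.4612 0.3144 0.1957 0.6018]
radius 0.08232271644285262 angle 1.0907350316534195
```

Emit:
carry_out(series="0 0.5 0 0.06 0; 0 0.4 0 0.05 0; 0 0 0 0 0; 0 0 0 0 0")

```text
clock: 19.32
tcp_pos: [0.466, 0.3071, 0.1957]
orientation: [-3.044, -0.767, -0.002]
contact_force: [1.0, 5.1, 3.2]
grip_width: 0.0152
```

```bash
python3 ck.py
```

```text
19.32 tilt [ 0.     0.003 -1.   ] F [1.  5.1 3.2] w 0.0152 j [-0.26  0.38 -0.54  1.86  0.23  0.96 -1.98]
pose [0.466  0.3071 0.1957 0.4934]
radius 0.08243218983124259 angle 1.1973556293857257
```

Emit:
carry_out(series="0 0.3 0 0 0; 0 0 0 0 0; 0 0 0 0 0")

```text
clock: 19.7
tcp_pos: [0.4667, 0.306, 0.1958]
orientation: [-3.041, -0.767, -0.001]
contact_force: [-1.3, 9.0, 2.3]
grip_width: 0.0154
```

```bash
python3 ck.py
```

```text
19.7 tilt [-0.     0.005 -1.   ] F [-1.3  9.   2.3] w 0.0154 j [-0.26  0.38 -0.54  1.86  0.23  0.96 -1.97]
pose [0.4667 0.306  0.1958 0.4942]
radius 0.08246694620521597 angle 1.2123001203156933
```

Emit:
carry_out(series="0 0.3 0 0 0; 0 0 0 0 0; 0 0 0 0 0")

```text
clock: 20.08
tcp_pos: [0.4668, 0.3058, 0.1958]
orientation: [-3.038, -0.769, -0.001]
contact_force: [-3.3, 15.5, -0.8]
grip_width: 0.0154
```

```bash
python3 ck.py; python3 - <<'E'
from bench import eyes
import cv2
f=eyes.grab_frame("scene")
a=cv2.resize(f["color"][190:330,200:340],None,fx=4.2,fy=4.2,interpolation=cv2.INTER_CUBIC)
cv2.imwrite("pics/s11.png",a)
f=eyes.grab_frame("top")
cv2.imwrite("pics/t11.png",cv2.resize(f["color"][160:310,130:330],None,fx=4,fy=4,interpolation=cv2.INTER_CUBIC))
E
```

```text
20.07 tilt [-0.001  0.008 -1.   ] F [-3.3 15.5 -0.8] w 0.0154 j [-0.25  0.38 -0.54  1.86  0.23  0.96 -1.97]
pose [0.4668 0.3058 0.1958 0.4962]
radius 0.08248531058000766 angle 1.2163223762422049
```

View pics/s11.png

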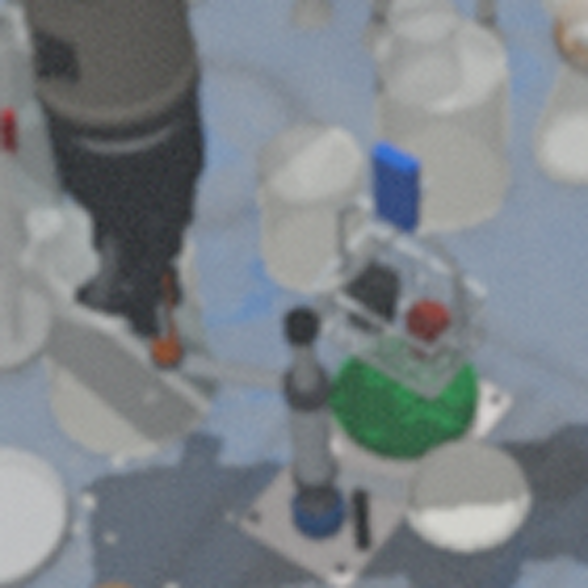

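View pics/t11.png

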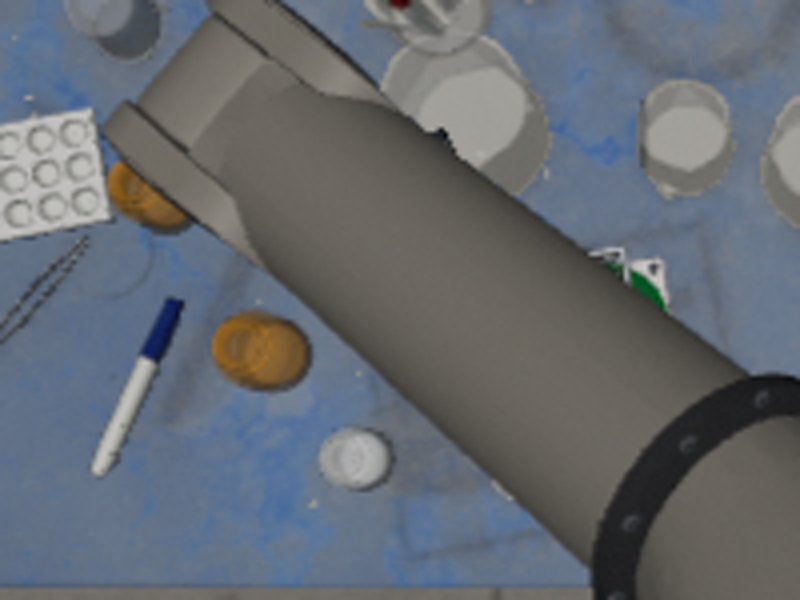

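The arm is at its stop: the last 3 mm of command moved it only 0.2 mm. The tray is clear at about (312,307), the basket hangs over the green dish at about (295,268), and the bottles and marker haven't moved. Handing in now.

```bash
python3 -c "
from bench import r
print(r.hand_in())"
```

```text
the job is handed in; nothing more can be done
None
```

The basket hangs by its bail in the dip of the hook, released, with both stoppers inside. The drip tray is swung out and held there, and I handed the job in at about 20 s of the 58 s allowed.

- **Basket:** I gripped the blue tab of the white basket, passed the bail over the hook's free end and lowered it. Contact came at the expected seat height, and I then let go. Later pictures show it upright with the red and black stoppers in it.
- **Swing arm:** I gripped the orange pin and drove it round the arc to its stop. My angle estimate was about 1.21 rad against the nominal 1.2. The last 3 mm of commanded push moved it only 0.2 mm, with about 16 N on the tool. The pin was still gripped and pushed at hand-in.
- **Last pictures:** the tray is out towards the robot and the green dish is open under the basket. The two brown bottles, the small white one and the marker stand where they were.
- **Disagreement:** the measured pin radius was about 82 mm against the nominal 80 mm, which I put down to calibration error. In the final top view the robot arm hid most of the basket, so the last check of it rests on the scene camera.

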